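# Pin the heater-block stack

### The arm

A 6-joint arm with a two-finger parallel gripper is mounted at the origin on a cart in front of the work surface, level with it; the furniture and walls round the work are solid. World frame = base frame: x ahead of the robot, y to its left, z up, the work surface at z = 0. Lengths are in m, angles in rad, forces in N, time in s.
With the tool pointing down it reaches from about 0.35 to 0.775 m from the base axis. Payload 5.5 kg.
Tool frame: the origin (TCP) lies on the centre line of the jaws, within the pads' length; the fingertips stand 8 mm ahead of it and the grasp point (between the pads) lies 11 mm behind it; z points along the fingers, y is the line along which they close (so a half turn about z gives the same grasp; the last joint's range is limited). The gripper opens to 85 mm and grips with 20 to 120 N. Pads are 22 mm wide; open, the fingers measure 114 mm over their backs; the gripper's body (76 mm by 85 mm) begins 54 mm behind the grasp point. The pads swing forward as they close: fully open they stand 13 mm farther back than shut.
Start: joints at [-1.25, 0.313, 0.046, 1.304, 0, 1.431], TCP at [0.256, -0.515, 0.239] pointing down, gripper open.
Joint ranges: [-2.76, 2.76], [-0.86, 1.69], [-1.03, 1.26], [-2.2, 2.34], [-1.47, 1.5], [-3.14, 3.14]. Speed limits (rad/s): [2.57, 2.57, 3.14, 3.14, 3.14, 3.14].

### API

Orientations are given as a rotation vector (axis times angle).
In Python, from rig import robot, grab_frame, camera_info, order gives the robot as it stands.
- The arm moves only by the tool servo_tool, never from a script. Its argument "rows" is a list of rows, each an object of numbers: "tx", "ty", "tz": the shift along the tool's x, y, z in mm; "wx", "wy", "wz": the turn, a rotation vector about the tool's x, y, z in degrees; "claw": the gripper command: -1 is fully open, 1 is shut, values between are in proportion. A call has 1 to 5 rows; each row shifts and turns the commanded pose from where the row before left it, along the tool's axes as they then stand; what a row does not reach is not made up. A row lasts 1/10 s, in which the tool goes at most 50 mm and 8.59 degrees, less where a joint would pass 70% of its speed; a pose out of reach is approached as far as the arm can. A call is refused whole if a number of a shift passes 50 or a number of a turn 8.59, either way. A call with a gripper value outside its range is refused whole. The fingers move at their own pace and stop on an object; "grip_force" is the grip in N (left out, the last holds). Time passes only in rows, so rows that do not move let the fingers close. It gives the time, the measured TCP pose, the force, the opening and the grip force at its end, in the units of the state.
- robot.get_state(): the state, without advancing time (a new reading comes with each control period).
- grab_frame(name): name is "scene" or "top" or "wrist"; returns (picture, depth): 400x640x3 uint8, red, green, blue; 400x640 float32, m along the optical axis (not along the pixel's ray), 0 where there is no reading.
- camera_info(name): a dict with "fx", "fy", "cx", "cy" (pixels), "rvec" (rotation vector, rad) and "tvec" (3), from world to camera coordinates, as OpenCV has them; the wrist camera has in their place "hand_eye" (4x4, takes a point from camera to tool coordinates, whose origin is the TCP and whose axes are the flange's). Camera axes: x right, y down, z forward; pixel columns grow to the right and rows downward; lengths in m; the calibration is good to about 2 mm. A picture is of the moment at which its call begins: read the wrist's pose just before it. camera_info takes no time and is no camera call.
- order.close_job(): hands the job in; it is judged then, once.
The state is a dict: "t": time; "q": joint angles; "joint_vel": joint speeds; "joint_torque": joint torques, N m; "eef_pos": TCP position; "tcp_rot": TCP orientation; "contact_force": force on the tool from outside, world axes, zero at the start; "torque": the same for the moment, N m; "width": opening from 0.0 (shut) to 1.0 (fully open); "grip_force": force on a finger pad.
Only numpy, scipy, OpenCV 4.12 (cv2) and the standard library are available. Lean on these libraries where they do the work, as an engineer would, in place of code of your own. Each camera call takes 0.05 s, during which the arm holds its last target. There are 200 camera calls.

### The job

Two metal plates with a hole through the middle are stacked in the grey nest. Take the long pin (blue knob) out of the white rack and push it down through the hole of both plates into the nest until its collar sits on the top plate, keeping hold of it until it is home, then let go. Leave the short red-knobbed pin in the rack and the white-lidded jar where they are, and the plates stacked in the nest.

Things in the scene. Friction and masses are not known exactly. Their poses are not given: they have to be found in the camera images.
- stack_hole (a point): Centre of the open hole at the top face of the stack, 56 mm above the table; z up. The stack: a fixed grey nest, 118 x 98 mm, 24 mm high, with four dark corner stops up to 50 mm above the table, and in it two loose plates of 102 x 82 x 16 mm that can slide about 1 mm. A vertical hole 20 mm in diameter runs through plates and nest to the table.
- upper_plate (a point): Centre of the upper loose steel plate (102 x 82 x 16 mm), half-way up, on the axis of its hole, 48 mm above the table. A like plate lies under it.
- long_pin_knob (a point): Centre of the long pin's blue knob (cylinder 24 mm in diameter, 50 mm tall); z along the pin, away from its tip. Under the knob: a collar 32 mm in diameter, 5 mm thick, underside 30 mm below this point; then a steel shank 12 mm in diameter, 50 mm long, tapering to 6 mm at its tip, 80 mm below this point. In the rack it stands upright, this point 100 mm above the table.
- short_pin_knob (a point): The short pin (bystander), at the centre of its red knob. The knob is a red cylinder 24 mm in diameter and 50 mm tall; under it sits a steel collar 32 mm in diameter, and under that a steel shank only 24 mm long. It stands in the other hole of the fixed white rack (64 x 190 mm, 70 mm high), 100 mm from the long pin along the length of the rack.
- jar_mid (a point): Jar with white lid (bystander), 45 mm in diameter, 58 mm tall, loose; the point is its centre.
- long_pin: The long pin as a whole; origin at the tip of its shank, z along the pin towards the knob. About 0.1 kg; it stands loose in a hole of the rack, its collar on the rack's top, 70 mm above the table. Lift it straight up by more than 50 mm to draw it out.
There are look-alikes about, which are no part of the job. Leave any purple look-alike of the part that bears upper_plate alone. Leave any orange look-alike of the long_pin alone.

How it is judged:
On the way, in this order (a step that is already met when the one before it is completed fails the run):
1. the long pin is held clear above the rack (its tip more than 75 mm above the table) (height (world z) of long_pin above 0.075 m and contact force between the fingers and long_pin above 0.5 N), for 0.1 s.
2. the long pin, still held, has passed through both plates into the nest (tip at least 38 mm below the top of the stack) (x of long_pin in the frame of stack_hole between -0.009 and 0.009 m and y of long_pin in the frame of stack_hole between -0.009 and 0.009 m and z of long_pin in the frame of stack_hole below -0.038 m and contact force between the fingers and long_pin above 0.5 N), for 0.05 s.
At the end, for the whole second after the job is handed in: The long pin stands in the stack's hole, tip within 9 mm of the axis each way and at least 46 mm below the top face (collar within 4 mm of seated), within 10 degrees of upright, released, at rest; upper plate within 8 mm of the hole's axis and 4 mm of its stacked height (x of long_pin in the frame of stack_hole between -0.009 and 0.009 m and y of long_pin in the frame of stack_hole between -0.009 and 0.009 m and z of long_pin in the frame of stack_hole below -0.046 m and angle between long_pin_knob's own z axis and vertical below 0.175 rad and linear speed of long_pin below 0.02 m/s and horizontal distance between upper_plate and stack_hole below 0.008 m and z of upper_plate in the frame of stack_hole between -0.012 and -0.004 m); the robot touches nothing.
It fails at once if the short pin is moved by more than 20 mm (distance of short_pin_knob from where it was at the start of the episode above 0.02 m).
It fails at once if the jar is moved by more than 30 mm (distance of jar_mid from where it was at the start of the episode above 0.03 m).
It also fails if it takes over 35 s, if anything falls off the work surface, if the arm or the gripper's body presses on something with over 40 N, if the wrist force passes 120 N, or if a joint passes its speed limit or range.

## Working session

There is one attempt and no reset: what is moved stays moved. The work goes in short steps, Python scripts to look and compute and a tool call to move; the robot and the scene stay as the last step left them, time stands still between calls to the robot, and variables do not carry over. Pictures are saved under pics/ and viewed, at most 10 in all, crops included, and the job is handed in when it is done.

Besides the shell and the picture viewer there is one more tool, called after "Emit:" in YAML: its name, and indented under it one key for each argument. servo_tool: Moves the arm, as the interface text tells. Its arguments: {"type":"object","properties":{"rows":{"type":"array"},"grip_force":{"type":"number"}},"required":["rows"]}

```bash
mkdir -p pics; cat > h.py <<'E'
import numpy as np, cv2
from rig import robot, grab_frame, camera_info, order
from scipy.spatial.transform import Rotation as R
def snap(n, out=None):
    s=robot.get_state(); im,d=grab_frame(n)
    if out: cv2.imwrite(out, im[:,:,::-1]); np.savez(out+'.npz',d=d,im=im,p=s['eef_pos'],r=s['tcp_rot'])
    return s,im,d
def c2w(n,s=None):
    c=camera_info(n)
    if n=='wrist':
        T=np.eye(4);T[:3,:3]=R.from_rotvec(s['tcp_rot']).as_matrix();T[:3,3]=s['eef_pos']
        return c,T@np.array(c['hand_eye'])
    T=np.eye(4);T[:3,:3]=R.from_rotvec(np.ravel(c['rvec'])).as_matrix();T[:3,3]=np.ravel(c['tvec'])
    return c,np.linalg.inv(T)
def ray(n,u,v,s=None):
    c,T=c2w(n,s); d=T[:3,:3]@np.array([(u-c['cx'])/c['fx'],(v-c['cy'])/c['fy'],1.]); return T[:3,3],d
def at_z(n,u,v,z,s=None):
    o,d=ray(n,u,v,s); return o+d*(z-o[2])/d[2]
def px(n,u,v,dep,s=None):
    o,d=ray(n,u,v,s); return o+d*dep
def tri(r1,r2):
    (a,d),(b,e)=r1,r2; t=np.linalg.lstsq(np.c_[d,-e],b-a,rcond=None)[0]; p,q=a+d*t[0],b+e*t[1]
    return (p+q)/2, np.linalg.norm(p-q)
E
python3 - <<'E'
from h import *
for n in('scene','top'): snap(n,f'pics/{n}0.png'); print(n,c2w(n)[1].round(3).tolist())
print(robot.get_state())
E
```

```text
scene [[-0.523, -0.601, 0.605, -0.216], [-0.852, 0.365, -0.375, 0.393], [0.005, -0.712, -0.703, 0.972], [0.0, 0.0, 0.0, 1.0]]
top [[0.024, -0.991, 0.128, 0.346], [-1.0, -0.025, -0.004, -0.075], [0.008, -0.128, -0.992, 1.395], [0.0, 0.0, 0.0, 1.0]]
{'t': 0.1, 'q': array([-1.24960156e+00,  3.13963116e-01,  4.50975740e-02,  1.30357500e+00,
       -2.91218209e-05,  1.43120391e+00]), 'joint_vel': array([ 8.90278470e-05, -2.22642575e-03,  3.16735022e-03, -2.42041574e-03,
       -1.46035569e-03,  1.72187247e-03]), 'joint_torque': array([ 1.97537360e-03, -4.81725883e+01,  2.99243689e+01,  1.27546513e-02,
       -1.22795223e-04, -1.96179350e-06]), 'eef_pos': array([ 0.25552618, -0.51462327,  0.23847854]), 'tcp_rot': array([-3.05698944e+00, -7.17043115e-01,  2.79602457e-04]), 'contact_force': array([0.10691625, 0.16219792, 0.56440143]), 'torque': array([ 0.00490347, -0.05583267, -0.04194257]), 'grip_force': 0.0, 'width': 1.0035377789817934}
```

View pics/scene0.png

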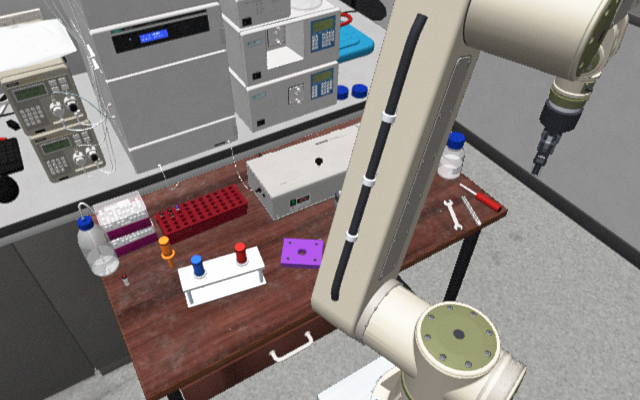

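View pics/top0.png

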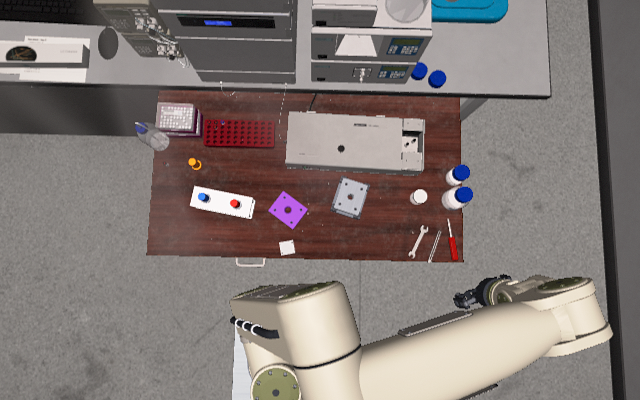

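Scene view: the blue-knobbed pin is at (198,265) in the white rack and the red one at (240,252). The orange look-alike at (165,247) stands outside the rack. Top view: blue pin (203,197), red (235,203), purple decoy plate (288,209), grey stack with corner stops (349,197), jar (419,197). The blue pin in the rack and the grey stack fit the description, and one enlarged crop will confirm it.

```bash
python3 - <<'E'
from h import *
z=np.load('pics/top0.png.npz');im,d=z['im'],z['d']
a=cv2.resize(im[140:240,180:380],None,fx=4,fy=4,interpolation=cv2.INTER_CUBIC)
cv2.imwrite('pics/crop1.png',a[:,:,::-1])
hsv=cv2.cvtColor(im,cv2.COLOR_RGB2HSV)
m=(hsv[...,0]>100)&(hsv[...,0]<125)&(hsv[...,1]>150)
m[:, :190]=0;m[:,220:]=0;m[:185]=0;m[215:]=0
v,u=np.nonzero(m);print(u.mean(),v.mean(),np.median(d[m]))
print('blue d',px('top',u.mean(),v.mean(),np.median(d[m])), 'z.1',at_z('top',u.mean(),v.mean(),.12))
for p in [(349,197),(288,209),(235,203),(419,197),(341,182),(365,183)]: print(p,d[p[1],p[0]],px('top',*p,d[p[1],p[0]]).round(4))
zs=np.load('pics/scene0.png.npz')
print(tri(ray('scene',197,259),ray('top',203,196)))
E
```

```text
202.7704918032787 196.70491803278688 1.2799768
blue d [0.50009603 0.25577953 0.12270747] z.1 [0.50042329 0.25648427 0.12      ]
(349, 197) 1.4095424 [ 0.5266 -0.2    -0.0025]
(288, 209) 1.3957797 [0.4805 0.0023 0.0045]
(235, 203) 1.2815193 [0.4837 0.1576 0.1195]
(419, 197) 1.3494364 [ 0.5244 -0.419   0.0587]
(341, 182) 1.3635327 [ 0.5683 -0.1688  0.0491]
(365, 183) 1.3650728 [ 0.5672 -0.2468  0.0478]
(array([0.50214199, 0.25508168, 0.12064232]), np.float64(0.001473012472498576))
```

View pics/crop1.png

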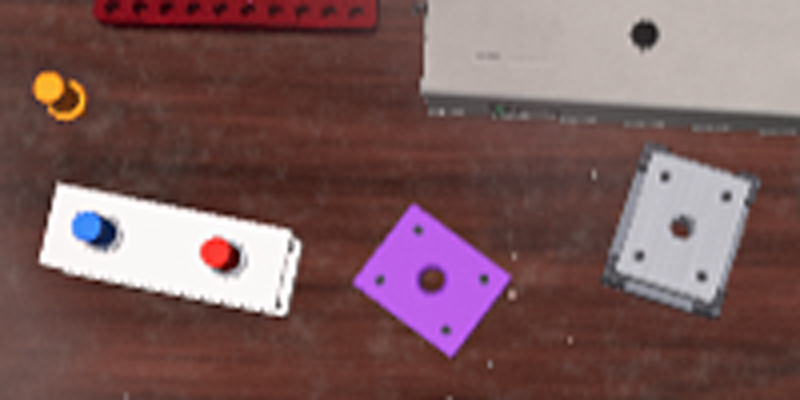

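```bash
cat >> h.py <<'E'
def plan(target, s=None):
    "tool-axis shift (mm) from measured TCP to a world point"
    s=s or robot.get_state(); return (R.from_rotvec(s['tcp_rot']).inv().apply(np.array(target)-s['eef_pos'])*1000).round(1)
E
python3 - <<'E'
from h import *
z=np.load('pics/top0.png.npz');d=z['d']
print('hole',at_z('top',350.4,196.4,.056))
for v in (165,155,145): print('box',px('top',370,v,d[v,370]))
print(np.round(camera_info('wrist')['hand_eye'],3), {k:camera_info('wrist')[k] for k in('fx','fy','cx','cy')})
H=at_z('top',350.4,196.4,.056)
print(plan([H[0],H[1],.23]), R.from_rotvec(robot.get_state()['tcp_rot']).as_matrix().round(3))
E
```

```text
hole [ 0.52112875 -0.19927505  0.056     ]
box [ 0.61707117 -0.25595362  0.09553357]
box [ 0.64972685 -0.25604397  0.09320517]
box [ 0.68177796 -0.25563741  0.09444497]
[[-0.001 -0.954 -0.3    0.077]
 [ 1.    -0.001 -0.     0.   ]
 [ 0.    -0.3    0.954 -0.135]
 [ 0.     0.     0.     1.   ]] {'fx': 301.36896211883777, 'fy': 301.36896211883777, 'cx': 323.21631630400634, 'cy': 195.37541469650324}
[ 378.1 -164.3    8.8] [[ 0.896  0.445 -0.001]
 [ 0.445 -0.896  0.002]
 [ 0.    -0.002 -1.   ]]
```

Emit:
servo_tool:
  rows:
    - {"tx":42,"ty":-18,"tz":0,"claw":-1}
    - {"tx":42,"ty":-18,"tz":0,"claw":-1}
    - {"tx":42,"ty":-18,"tz":0,"claw":-1}
    - {"tx":42,"ty":-18,"tz":0,"claw":-1}
    - {"tx":42,"ty":-18,"tz":0,"claw":-1}

```text
$.rows[0]: bad value
```

Emit:
servo_tool:
  rows:
    - {"tx":42,"ty":-18,"tz":0,"claw":-1}
    - {"tx":42,"ty":-18,"tz":0,"claw":-1}
    - {"tx":42,"ty":-19,"tz":0,"claw":-1}
    - {"tx":42,"ty":-19,"tz":0,"claw":-1}
    - {"tx":0,"ty":0,"tz":0,"wz":-7,"claw":-1}

```text
$.rows[0]: bad value
```

Emit:
servo_tool:
  rows:
    - {"wz":-8,"claw":-1}
    - {"wz":-8,"claw":-1}
    - {"wz":-8,"claw":-1}
    - {"wz":-8,"claw":-1}
    - {"wz":-8,"claw":-1}

```text
$.rows[0]: bad value
```

Emit:
servo_tool:
  rows:
    - {"wz":-7,"claw":-1}
    - {"claw":-1}
    - {"claw":-1}

```text
$.rows[0]: bad value
```

```bash
python3 - <<'E'
from h import *
s,_,_=snap('wrist','pics/w1.png');print(s['t'],s['eef_pos'],s['tcp_rot'],s['q'].round(2))
print(plan([.5005,.2555,.23],s))
E
```

```text
0.1 [ 0.25552618 -0.51462327  0.23847854] [-3.05698944e+00 -7.17043115e-01  2.79602457e-04] [-1.25  0.31  0.05  1.3  -0.    1.43]
[ 561.9 -580.9    9.5]
```

View pics/w1.png

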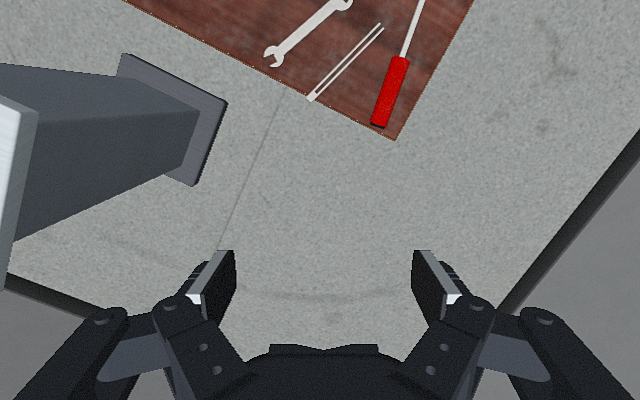

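The wrist picture still shows the start pose: wrench at (310,30), screwdriver at (390,90). Nothing has moved because the rows were refused, so I'll send rows with every key.

Emit:
servo_tool:
  rows:
    - {"tx":42,"ty":-18,"tz":0,"wx":0,"wy":0,"wz":0,"claw":-1}
    - {"tx":42,"ty":-18,"tz":0,"wx":0,"wy":0,"wz":0,"claw":-1}
    - {"tx":42,"ty":-18,"tz":0,"wx":0,"wy":0,"wz":0,"claw":-1}
    - {"tx":42,"ty":-18,"tz":0,"wx":0,"wy":0,"wz":0,"claw":-1}
    - {"tx":42,"ty":-18,"tz":0,"wx":0,"wy":0,"wz":0,"claw":-1}

```text
t: 0.65
eef_pos: [0.4045, -0.3395, 0.2391]
tcp_rot: [-3.059, -0.717, 0.0]
contact_force: [0.7, -0.6, 0.7]
width: 0.999
grip_force: 0.0
```

Full keys work.

Emit:
servo_tool:
  rows:
    - {"tx":42,"ty":-18,"tz":0,"wx":0,"wy":0,"wz":0,"claw":-1}
    - {"tx":42,"ty":-18,"tz":0,"wx":0,"wy":0,"wz":0,"claw":-1}
    - {"tx":42,"ty":-19,"tz":0,"wx":0,"wy":0,"wz":0,"claw":-1}
    - {"tx":42,"ty":-19,"tz":0,"wx":0,"wy":0,"wz":0,"claw":-1}
    - {"tx":0,"ty":0,"tz":0,"wx":0,"wy":0,"wz":-7,"claw":-1}

```text
t: 1.15
eef_pos: [0.5239, -0.1956, 0.2389]
tcp_rot: [-3.004, -0.915, -0.002]
contact_force: [0.1, -0.0, 0.8]
width: 1.001
grip_force: 0.0
```

Emit:
servo_tool:
  rows:
    - {"tx":0,"ty":0,"tz":0,"wx":0,"wy":0,"wz":-8,"claw":-1}
    - {"tx":0,"ty":0,"tz":0,"wx":0,"wy":0,"wz":-8,"claw":-1}
    - {"tx":0,"ty":0,"tz":0,"wx":0,"wy":0,"wz":-8,"claw":-1}
    - {"tx":0,"ty":0,"tz":0,"wx":0,"wy":0,"wz":-8,"claw":-1}
    - {"tx":0,"ty":0,"tz":0,"wx":0,"wy":0,"wz":-8,"claw":-1}

```text
t: 1.65
eef_pos: [0.5212, -0.1999, 0.2389]
tcp_rot: [-2.513, -1.885, 0.0]
contact_force: [0.2, -0.0, -0.6]
width: 1.001
grip_force: 0.0
```

Emit:
servo_tool:
  rows:
    - {"tx":0,"ty":0,"tz":0,"wx":0,"wy":0,"wz":-7,"claw":-1}
    - {"tx":0,"ty":0,"tz":0,"wx":0,"wy":0,"wz":0,"claw":-1}
    - {"tx":0,"ty":0,"tz":0,"wx":0,"wy":0,"wz":0,"claw":-1}

```text
t: 1.95
eef_pos: [0.5212, -0.2, 0.2391]
tcp_rot: [-2.402, -2.024, 0.0]
contact_force: [0.3, -0.7, 0.3]
width: 1.002
grip_force: 0.0
```

```bash
python3 - <<'E'
from h import *
s,_,_=snap('wrist','pics/w2.png');print(s['t'],s['eef_pos'],s['tcp_rot'],s['q'].round(2))
print(plan([.5005,.2555,.23],s))
E
```

```text
1.95 [ 0.52120096 -0.20001477  0.23905304] [-2.40217796e+00 -2.02402173e+00  3.10240825e-04] [-0.51  0.28  0.    1.29 -0.    1.23]
[445.4 -97.7   9.1]
```

View pics/w2.png

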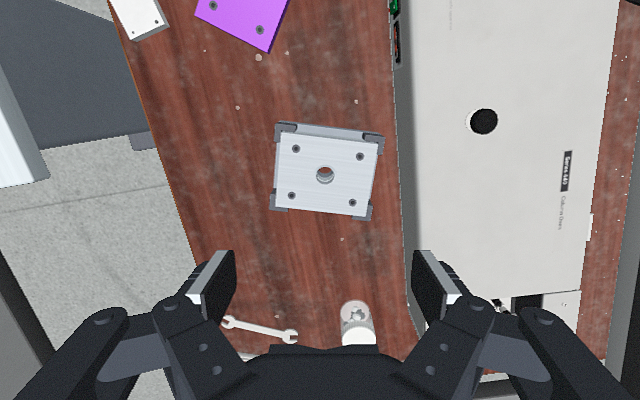

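The picture shows the grey stack with corner stops and its hole at about (325,175), the purple decoy at (245,20), and the jar at (358,325), well clear. I'll locate the hole from this view and go to the pin.

```bash
python3 - <<'E'
from h import *
z=np.load('pics/w2.png.npz');s=dict(eef_pos=z['p'],tcp_rot=z['r']);im,d=z['im'],z['d']
a=cv2.cvtColor(im,cv2.COLOR_RGB2GRAY)[155:195,305:345]
dd=d[155:195,305:345]; print(np.median(d[185:200,320:330]))
m=(dd>np.median(d[185:200,320:330])+.008)
v,u=np.nonzero(m);print(u.min()+305,u.max()+305,v.min()+155,v.max()+155,u.mean()+305,v.mean()+155)
for p in [(325,175),((u.min()+u.max())/2+305,(v.min()+v.max())/2+155)]:
  print(p,at_z('wrist',*p,.056,s), tri(ray('wrist',*p,s),ray('top',350.4,196.4)))
for p in [(300,180),(325,200),(350,180)]: print('plate',px('wrist',*p,d[p[1],p[0]],s))
E
```

```text
0.33197516
316 333 167 182 324.875 174.21296296296296
(325, 175) [ 0.52323937 -0.20083217  0.056     ] (array([ 0.522325  , -0.20047444,  0.0533758 ]), np.float64(0.0025334924940510397))
(np.float64(324.5), np.float64(174.5)) [ 0.52279963 -0.20019203  0.056     ] (array([ 0.52212068, -0.20023437,  0.05290164]), np.float64(0.0017647480493389893))
plate [ 0.49547661 -0.20167996  0.05608156]
plate [ 0.51841417 -0.22901395  0.05582205]
plate [ 0.54912653 -0.21099772  0.05594513]
```

Emit:
servo_tool:
  rows:
    - {"tx":44,"ty":-10,"tz":0,"wx":0,"wy":0,"wz":0,"claw":-1}
    - {"tx":44,"ty":-10,"tz":0,"wx":0,"wy":0,"wz":0,"claw":-1}
    - {"tx":44,"ty":-10,"tz":0,"wx":0,"wy":0,"wz":0,"claw":-1}
    - {"tx":44,"ty":-10,"tz":0,"wx":0,"wy":0,"wz":0,"claw":-1}
    - {"tx":44,"ty":-10,"tz":0,"wx":0,"wy":0,"wz":0,"claw":-1}

```text
t: 2.5
eef_pos: [0.5084, 0.0268, 0.2394]
tcp_rot: [2.402, 2.025, 0.0]
contact_force: [0.3, 0.4, -0.6]
width: 1.0
grip_force: 0.0
```

Emit:
servo_tool:
  rows:
    - {"tx":45,"ty":-10,"tz":0,"wx":0,"wy":0,"wz":0,"claw":-1}
    - {"tx":45,"ty":-10,"tz":0,"wx":0,"wy":0,"wz":0,"claw":-1}
    - {"tx":45,"ty":-9,"tz":0,"wx":0,"wy":0,"wz":0,"claw":-1}
    - {"tx":45,"ty":-9,"tz":0,"wx":0,"wy":0,"wz":0,"claw":-1}
    - {"tx":45,"ty":-9,"tz":0,"wx":0,"wy":0,"wz":0,"claw":-1}

```text
t: 3.0
eef_pos: [0.4996, 0.2568, 0.2394]
tcp_rot: [2.401, 2.025, 0.001]
contact_force: [0.8, -0.3, -0.0]
width: 1.002
grip_force: 0.0
```

Emit:
servo_tool:
  rows:
    - {"tx":0,"ty":0,"tz":0,"wx":0,"wy":0,"wz":0,"claw":-1}
    - {"tx":0,"ty":0,"tz":0,"wx":0,"wy":0,"wz":0,"claw":-1}
    - {"tx":0,"ty":0,"tz":0,"wx":0,"wy":0,"wz":0,"claw":-1}

```text
t: 3.3
eef_pos: [0.4998, 0.2541, 0.2391]
tcp_rot: [2.401, 2.026, -0.001]
contact_force: [-0.2, -0.2, 0.3]
width: 1.0
grip_force: 0.0
```

```bash
python3 - <<'E'
from h import *
s,_,_=snap('wrist','pics/w3.png');print(s['t'],s['eef_pos'],s['tcp_rot'],s['q'].round(2))
E
```

```text
3.3 [0.49982271 0.25408486 0.23911316] [ 2.40070450e+00  2.02601216e+00 -1.08860279e-03] [ 0.33  0.29  0.01  1.29 -0.    2.07]
```

View pics/w3.png

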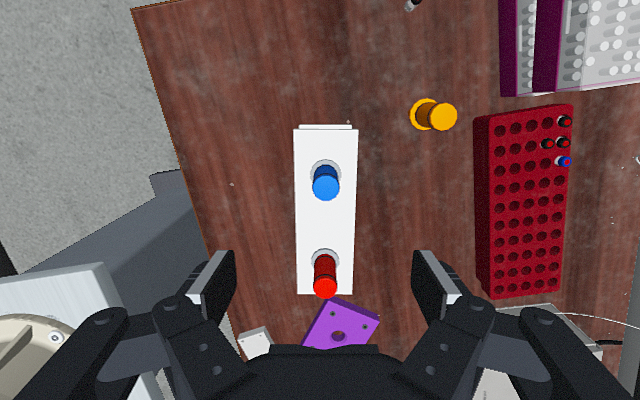

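The picture shows the blue knob's top centred near (326,187) in the white rack. The red pin is at (325,287), and the orange one at (443,117) is off the rack. The red pin sits on the tool x axis, clear of both fingers.

```bash
python3 - <<'E'
from h import *
z=np.load('pics/w3.png.npz');s=dict(eef_pos=z['p'],tcp_rot=z['r']);im,d=z['im'],z['d']
hsv=cv2.cvtColor(im,cv2.COLOR_RGB2HSV)
m=(hsv[...,0]>95)&(hsv[...,0]<125)&(hsv[...,1]>150);m[:,:300]=0;m[:,350:]=0;m[:150]=0;m[210:]=0
v,u=np.nonzero(m);w=np.array([px('wrist',a,b,d[b,a],s) for a,b in zip(u,v)])
zt=np.percentile(w[:,2],90); t=w[w[:,2]>zt-.004]; k=w[:,2]>zt-.004
c=(u[k].mean(),v[k].mean());print('top px',c,'z',zt,'mean',t.mean(0),'ext',np.ptp(t[:,:2],axis=0))
P,e=tri(ray('wrist',*c,s),ray('top',202.5,195.8));print('tri',P,e)
rk=px('wrist',310,230,d[230,310],s);print('rack',rk)
K=t.mean(0);print(plan([K[0],K[1],.093]))
E
```

```text
top px (np.float64(325.54003724394784), np.float64(187.3072625698324)) z 0.12614398082147976 mean [0.50303976 0.25944563 0.1271802 ] ext [0.02243646 0.08243977]
tri [0.50294133 0.25746657 0.12023391] 0.0004336088753419555
rack [0.47589637 0.19862123 0.07113336]
[  6.3   2.  146.2]
```

Emit:
servo_tool:
  rows:
    - {"tx":5,"ty":2,"tz":30,"wx":0,"wy":0,"wz":0,"claw":-1}
    - {"tx":0,"ty":0,"tz":35,"wx":0,"wy":0,"wz":0,"claw":-1}
    - {"tx":0,"ty":0,"tz":35,"wx":0,"wy":0,"wz":0,"claw":-1}
    - {"tx":0,"ty":0,"tz":30,"wx":0,"wy":0,"wz":0,"claw":-1}
    - {"tx":0,"ty":0,"tz":16,"wx":0,"wy":0,"wz":0,"claw":-1}

```text
t: 3.85
eef_pos: [0.5015, 0.2571, 0.0906]
tcp_rot: [-2.402, -2.023, 0.006]
contact_force: [-0.3, 0.4, -0.0]
width: 1.002
grip_force: 0.0
```

Emit:
servo_tool:
  rows:
    - {"tx":0,"ty":0,"tz":0,"wx":0,"wy":0,"wz":0,"claw":-1}
    - {"tx":0,"ty":0,"tz":0,"wx":0,"wy":0,"wz":0,"claw":1}
    - {"tx":0,"ty":0,"tz":0,"wx":0,"wy":0,"wz":0,"claw":1}
    - {"tx":0,"ty":0,"tz":0,"wx":0,"wy":0,"wz":0,"claw":1}
    - {"tx":0,"ty":0,"tz":0,"wx":0,"wy":0,"wz":0,"claw":1}
  grip_force: 50

```text
t: 4.35
eef_pos: [0.5035, 0.2596, 0.0944]
tcp_rot: [2.399, 2.027, 0.003]
contact_force: [-0.1, 0.5, -0.5]
width: 0.329
grip_force: 0.0
```

Emit:
servo_tool:
  rows:
    - {"tx":0,"ty":0,"tz":0,"wx":0,"wy":0,"wz":0,"claw":1}
    - {"tx":0,"ty":0,"tz":0,"wx":0,"wy":0,"wz":0,"claw":1}
    - {"tx":0,"ty":0,"tz":0,"wx":0,"wy":0,"wz":0,"claw":1}

```text
t: 4.65
eef_pos: [0.5033, 0.2597, 0.0944]
tcp_rot: [2.399, 2.027, 0.003]
contact_force: [-0.7, -0.6, 5.3]
width: 0.268
grip_force: 48.7
```

Gripped: the opening of 22.8 mm fits the 24 mm knob. Next, lift 145 mm so the tip clears the red knob.

Emit:
servo_tool:
  rows:
    - {"tx":0,"ty":0,"tz":-20,"wx":0,"wy":0,"wz":0,"claw":1}
    - {"tx":0,"ty":0,"tz":-30,"wx":0,"wy":0,"wz":0,"claw":1}
    - {"tx":0,"ty":0,"tz":-35,"wx":0,"wy":0,"wz":0,"claw":1}
    - {"tx":0,"ty":0,"tz":-35,"wx":0,"wy":0,"wz":0,"claw":1}
    - {"tx":0,"ty":0,"tz":-25,"wx":0,"wy":0,"wz":0,"claw":1}

```text
t: 5.15
eef_pos: [0.503, 0.2597, 0.2406]
tcp_rot: [2.399, 2.028, 0.003]
contact_force: [-0.0, 0.4, -1.2]
width: 0.268
grip_force: 49.4
```

Emit:
servo_tool:
  rows:
    - {"tx":0,"ty":0,"tz":0,"wx":0,"wy":0,"wz":0,"claw":1}
    - {"tx":0,"ty":0,"tz":0,"wx":0,"wy":0,"wz":0,"claw":1}
    - {"tx":0,"ty":0,"tz":0,"wx":0,"wy":0,"wz":0,"claw":1}

```text
t: 5.45
eef_pos: [0.5019, 0.2592, 0.2366]
tcp_rot: [-2.399, -2.027, 0.004]
contact_force: [-0.4, 0.2, -1.6]
width: 0.268
grip_force: 49.4
```

```bash
python3 - <<'E'
from h import *
s,im,d=snap('wrist','pics/w4.png');print(s['t'],s['eef_pos'],s['width'])
print(plan([.5225,-.2002,.239],s))
E
```

```text
5.45 [0.50187126 0.25920929 0.23663642] 0.26797569634920915
[-449.5   96.9   -2. ]
```

View pics/w4.png

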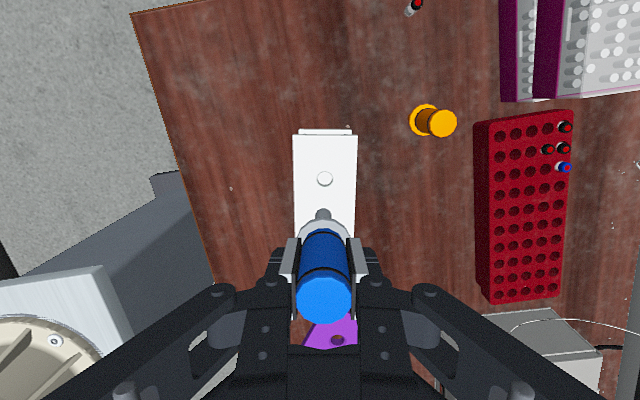

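The long pin is held: tip at about (322,211), knob top at (324,298), and its rack hole is empty at (325,178). Next I'll check the tip's offset from the tool axis and then carry it over.

```bash
python3 - <<'E'
from h import *
c=camera_info('wrist');H=np.array(c['hand_eye'])
def tp(u,v,z):
    o=H[:3,3];d=H[:3,:3]@np.array([(u-c['cx'])/c['fx'],(v-c['cy'])/c['fy'],1]);return ((o+d*(z-o[2])/d[2])*1000).round(1)
print('tip',tp(322,212,.0735),'knobtop',tp(324,298,-.0306))
im=np.load('pics/w4.png.npz')['im'];cv2.imwrite('pics/crop2.png',cv2.resize(im[190:330,270:380],None,fx=4,fy=4,interpolation=cv2.INTER_CUBIC)[:,:,::-1])
E
```

```text
tip [-2.  -0.6 73.5] knobtop [ -0.2   0.6 -30.6]
```

View pics/crop2.png

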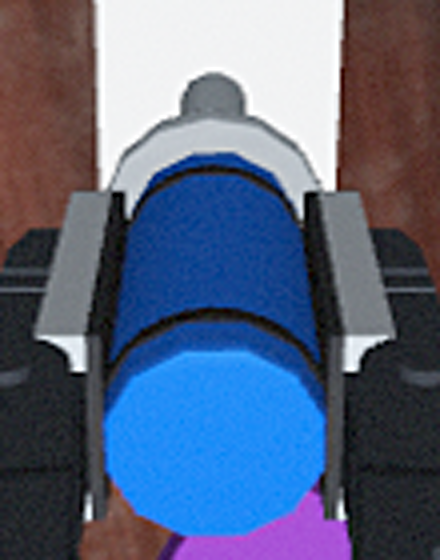

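Emit:
servo_tool:
  rows:
    - {"tx":-44,"ty":10,"tz":0,"wx":0,"wy":0,"wz":0,"claw":1}
    - {"tx":-45,"ty":10,"tz":0,"wx":0,"wy":0,"wz":0,"claw":1}
    - {"tx":-45,"ty":10,"tz":0,"wx":0,"wy":0,"wz":0,"claw":1}
    - {"tx":-45,"ty":10,"tz":0,"wx":0,"wy":0,"wz":0,"claw":1}
    - {"tx":-45,"ty":10,"tz":0,"wx":0,"wy":0,"wz":0,"claw":1}

```text
t: 6.0
eef_pos: [0.5137, 0.0287, 0.2369]
tcp_rot: [-2.398, -2.027, 0.003]
contact_force: [0.8, -0.6, -0.4]
width: 0.264
grip_force: 49.4
```

Emit:
servo_tool:
  rows:
    - {"tx":-45,"ty":9,"tz":0,"wx":0,"wy":0,"wz":0,"claw":1}
    - {"tx":-45,"ty":9,"tz":0,"wx":0,"wy":0,"wz":0,"claw":1}
    - {"tx":-45,"ty":9,"tz":0,"wx":0,"wy":0,"wz":0,"claw":1}
    - {"tx":-45,"ty":10,"tz":0,"wx":0,"wy":0,"wz":0,"claw":1}
    - {"tx":-44,"ty":10,"tz":0,"wx":0,"wy":0,"wz":0,"claw":1}

```text
t: 6.5
eef_pos: [0.5227, -0.2001, 0.2368]
tcp_rot: [-2.398, -2.026, 0.001]
contact_force: [0.7, -0.2, -1.4]
width: 0.27
grip_force: 49.4
```

Emit:
servo_tool:
  rows:
    - {"tx":0,"ty":0,"tz":30,"wx":0,"wy":0,"wz":0,"claw":1}
    - {"tx":0,"ty":0,"tz":30,"wx":0,"wy":0,"wz":0,"claw":1}
    - {"tx":0,"ty":0,"tz":10,"wx":0,"wy":0,"wz":0,"claw":1}
    - {"tx":0,"ty":0,"tz":0,"wx":0,"wy":0,"wz":0,"claw":1}
    - {"tx":0,"ty":0,"tz":0,"wx":0,"wy":0,"wz":0,"claw":1}

```text
t: 7.0
eef_pos: [0.5239, -0.1982, 0.1688]
tcp_rot: [2.399, 2.029, -0.0]
contact_force: [0.6, 0.1, -0.4]
width: 0.265
grip_force: 49.4
```

```bash
python3 - <<'E'
from h import *
s,im,d=snap('wrist','pics/w5.png');print(s['t'],s['eef_pos'],s['tcp_rot'],s['width'])
print(plan([.5225,-.2002,.170],s))
cv2.imwrite('pics/crop3.png',cv2.resize(im[120:320,220:420],(600,600),interpolation=cv2.INTER_CUBIC)[:,:,::-1])
E
```

```text
7.0 [ 0.52385903 -0.19818742  0.16876906] [ 2.39875549e+00  2.02850907e+00 -6.90729387e-05] 0.2645028519708565
[-2.2 -1.  -1.2]
```

View pics/crop3.png

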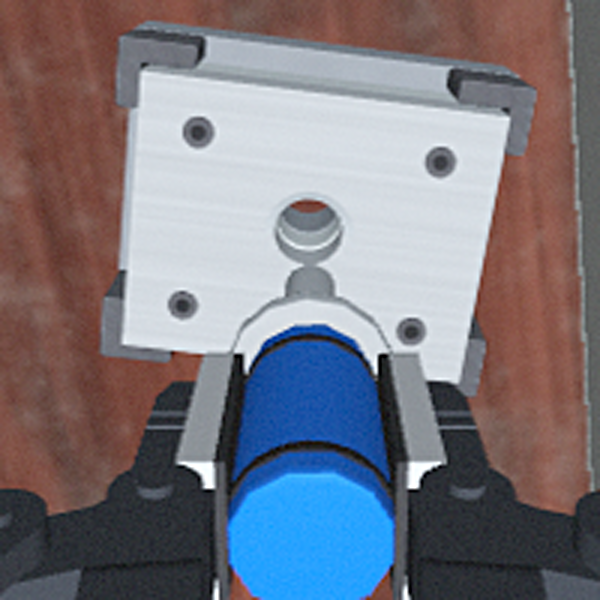

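The pin is above the plate: hole centre at crop (309,228), full image (323,196), and tip at about crop (311,277), full image (323.7,212). The stack is intact. Next, convert both to tool coordinates.

```bash
python3 - <<'E'
from h import *
c=camera_info('wrist');H=np.array(c['hand_eye'])
def tp(u,v,z):
    o=H[:3,3];d=H[:3,:3]@np.array([(u-c['cx'])/c['fx'],(v-c['cy'])/c['fy'],1]);return ((o+d*(z-o[2])/d[2])*1000).round(1)
print('tip',tp(323.7,212,.0744),tp(323.7,210,.0744),'hole',tp(323,196,.1128),tp(323,195,.1128))
E
```

```text
tip [-2.4  0.6 74.4] [-0.8  0.6 74.4] hole [-2.100e+00  1.000e-01  1.128e+02] [-1.200e+00  1.000e-01  1.128e+02]
```

The tip and hole axes agree within about 1 mm, against roughly 4 mm of clearance. Going in.

Emit:
servo_tool:
  rows:
    - {"tx":-1,"ty":0,"tz":10,"wx":0,"wy":0,"wz":0,"claw":1}
    - {"tx":0,"ty":0,"tz":15,"wx":0,"wy":0,"wz":0,"claw":1}
    - {"tx":0,"ty":0,"tz":15,"wx":0,"wy":0,"wz":0,"claw":1}
    - {"tx":0,"ty":0,"tz":10,"wx":0,"wy":0,"wz":0,"claw":1}
    - {"tx":0,"ty":0,"tz":0,"wx":0,"wy":0,"wz":0,"claw":1}

```text
t: 7.55
eef_pos: [0.5228, -0.1989, 0.1171]
tcp_rot: [-2.398, -2.027, 0.001]
contact_force: [0.3, -0.7, 0.2]
width: 0.268
grip_force: 49.4
```

Emit:
servo_tool:
  rows:
    - {"tx":0,"ty":0,"tz":10,"wx":0,"wy":0,"wz":0,"claw":1}
    - {"tx":0,"ty":0,"tz":10,"wx":0,"wy":0,"wz":0,"claw":1}
    - {"tx":0,"ty":0,"tz":8,"wx":0,"wy":0,"wz":0,"claw":1}
    - {"tx":0,"ty":0,"tz":4,"wx":0,"wy":0,"wz":0,"claw":1}
    - {"tx":0,"ty":0,"tz":0,"wx":0,"wy":0,"wz":0,"claw":1}

```text
t: 8.05
eef_pos: [0.523, -0.1992, 0.0855]
tcp_rot: [-2.399, -2.027, 0.001]
contact_force: [-0.2, -0.2, -0.1]
width: 0.268
grip_force: 49.4
```

Emit:
servo_tool:
  rows:
    - {"tx":0,"ty":0,"tz":2,"wx":0,"wy":0,"wz":0,"claw":1}
    - {"tx":0,"ty":0,"tz":2,"wx":0,"wy":0,"wz":0,"claw":1}
    - {"tx":0,"ty":0,"tz":0,"wx":0,"wy":0,"wz":0,"claw":1}
    - {"tx":0,"ty":0,"tz":0,"wx":0,"wy":0,"wz":0,"claw":1}

```text
t: 8.45
eef_pos: [0.5236, -0.1995, 0.0824]
tcp_rot: [2.399, 2.028, 0.0]
contact_force: [0.1, -0.1, -1.1]
width: 0.268
grip_force: 49.4
```

Emit:
servo_tool:
  rows:
    - {"tx":0,"ty":0,"tz":1,"wx":0,"wy":0,"wz":0,"claw":1}
    - {"tx":0,"ty":0,"tz":1,"wx":0,"wy":0,"wz":0,"claw":1}
    - {"tx":0,"ty":0,"tz":0,"wx":0,"wy":0,"wz":0,"claw":1}

```text
t: 8.75
eef_pos: [0.5236, -0.1995, 0.0804]
tcp_rot: [2.399, 2.028, 0.0]
contact_force: [-0.7, -0.5, -0.4]
width: 0.263
grip_force: 49.6
```

Emit:
servo_tool:
  rows:
    - {"tx":0,"ty":0,"tz":1,"wx":0,"wy":0,"wz":0,"claw":1}
    - {"tx":0,"ty":0,"tz":0,"wx":0,"wy":0,"wz":0,"claw":1}

```text
t: 8.95
eef_pos: [0.5236, -0.1996, 0.0804]
tcp_rot: [2.399, 2.027, 0.0]
contact_force: [-1.8, 0.5, 6.7]
width: 0.266
grip_force: 50.4
```

Contact at 6.7 N at exactly the seated height. Now release and retreat.

Emit:
servo_tool:
  rows:
    - {"tx":0,"ty":0,"tz":0,"wx":0,"wy":0,"wz":0,"claw":-1}
    - {"tx":0,"ty":0,"tz":0,"wx":0,"wy":0,"wz":0,"claw":-1}
    - {"tx":0,"ty":0,"tz":0,"wx":0,"wy":0,"wz":0,"claw":-1}
    - {"tx":0,"ty":0,"tz":0,"wx":0,"wy":0,"wz":0,"claw":-1}
    - {"tx":0,"ty":0,"tz":0,"wx":0,"wy":0,"wz":0,"claw":-1}

```text
t: 9.45
eef_pos: [0.5234, -0.1994, 0.0792]
tcp_rot: [-2.399, -2.028, 0.0]
contact_force: [-0.6, 0.4, -0.4]
width: 0.998
grip_force: 0.0
```

Emit:
servo_tool:
  rows:
    - {"tx":0,"ty":0,"tz":-15,"wx":0,"wy":0,"wz":0,"claw":-1}
    - {"tx":0,"ty":0,"tz":-35,"wx":0,"wy":0,"wz":0,"claw":-1}
    - {"tx":0,"ty":0,"tz":-45,"wx":0,"wy":0,"wz":0,"claw":-1}
    - {"tx":0,"ty":0,"tz":-40,"wx":0,"wy":0,"wz":0,"claw":-1}
    - {"tx":0,"ty":0,"tz":0,"wx":0,"wy":0,"wz":0,"claw":-1}

```text
t: 9.95
eef_pos: [0.5264, -0.201, 0.2206]
tcp_rot: [2.392, 2.021, 0.006]
contact_force: [1.1, -0.7, -0.9]
width: 1.0
grip_force: 0.0
```

Emit:
servo_tool:
  rows:
    - {"tx":0,"ty":0,"tz":0,"wx":0,"wy":0,"wz":0,"claw":-1}
    - {"tx":0,"ty":0,"tz":0,"wx":0,"wy":0,"wz":0,"claw":-1}
    - {"tx":0,"ty":0,"tz":0,"wx":0,"wy":0,"wz":0,"claw":-1}

```text
t: 10.25
eef_pos: [0.5226, -0.199, 0.2125]
tcp_rot: [-2.397, -2.026, 0.002]
contact_force: [0.2, 0.7, -0.5]
width: 0.999
grip_force: 0.0
```

```bash
python3 - <<'E'
from h import *
s,im,d=snap('wrist','pics/w6.png');print(s['t'],s['eef_pos'],s['width'],s['contact_force'])
hsv=cv2.cvtColor(im,cv2.COLOR_RGB2HSV)
m=(hsv[...,0]>95)&(hsv[...,0]<125)&(hsv[...,1]>150);m[:,:290]=0;m[:,360:]=0;m[:130]=0;m[230:]=0
v,u=np.nonzero(m);w=np.array([px('wrist',a,b,d[b,a],s) for a,b in zip(u,v)]);zt=np.percentile(w[:,2],80)
print('knob top z',zt,np.median(w[w[:,2]>zt-.004],axis=0))
E
```

```text
10.25 [ 0.52258416 -0.19895799  0.21253966] 0.9993969732590073 [ 0.18373305  0.68722229 -0.54355249]
knob top z 0.11180169378728189 [ 0.52387549 -0.20004368  0.11142773]
```

View pics/w6.png

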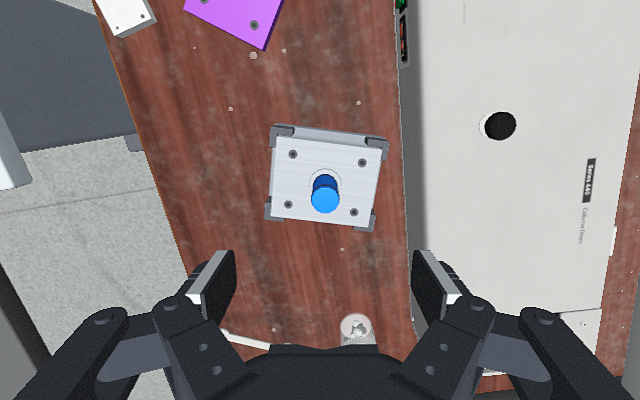

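The pin stands upright in the stack with its knob top at (325,200), and the measured knob top of 0.111 m matches the seated height. The plates are in the nest and the jar is untouched at (356,325). Handing in.

```bash
python3 -c "
from rig import order; print(order.close_job())"
```

```text
the job is handed in; nothing more can be done
None
```

The long blue-knobbed pin is seated through both plates in the nest and released, and the job was handed in at about 10 s; the judge's result was not shown.

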